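Stand the knocked-over solvent tin back up

ROBOT

A 6-joint arm with a two-finger parallel gripper is mounted at the origin on the work surface. World frame = base frame: x ahead of the robot, y to its left, z up, the work surface at z = 0. Lengths are in m, angles in rad, forces in N, time in s.
With the tool pointing down it reaches from about 0.25 to 0.775 m from the base axis. Payload 4 kg.
Tool frame: the origin (TCP) lies at the very end of the fingers, on their centre line; the grasp point (between the pads) lies 19 mm behind it (arm.grasp_offset is the z of the grasp point in the tool frame, in m); z points along the fingers, y is the direction in which the jaws open and shut (so a half turn about z gives the same grasp; the last joint's range is limited). The gripper opens to 94 mm and grips with 3 to 60 N. Pads are 16 mm wide; open, the fingers measure 119 mm over their backs; the gripper's body (75 mm by 177 mm) begins 78 mm behind the grasp point.
Start: joints at [-1.44, 0.087, 1.371, -0, 1.684, -0.103], TCP at [0.127, -0.535, 0.206] pointing down, gripper open.
Joint ranges: [-3.1, 3.1], [-0.76, 2.03], [0.27, 2.55], [-1.08, 4.22], [0.17, 2.65], [-2.57, 2.57]. Speed limits (rad/s): [2.79, 2.79, 3.14, 3.14, 3.14, 3.14].

INTERFACE

Orientations are given as a unit quaternion [x, y, z, w].
In Python, from bench import arm, vision, nets gives the robot as it stands. The module is installed in compiled form; this text tells all that it offers.
- The arm moves only by the shell command python3 -m jog 'ROWS' [FORCE]. ROWS is JSON, one flat list of numbers, 7 for each row, row after row: the turn, a rotation vector about the world's x, y, z in rad, then the shift along the world's x, y, z in mm, then the finger opening in mm, from 0 to 94. In form: [ax, ay, az, tx, ty, tz, claw, ax, ay, az, tx, ty, tz, claw, ...]. A call has 1 to 8 rows; each row is the pose to reach, as a shift and turn from the pose measured when the call began; what a row does not reach only later rows make up. A row lasts 1/10 s, in which the tool goes at most 50 mm and 8.59 degrees, less where a joint would pass 70% of its speed; a pose out of reach is approached as far as the arm can. A call with a gripper value outside its range is refused whole. The fingers move at their own pace and stop on an object; FORCE is the grip in N (left out, the last holds). Time passes only in rows, so rows that repeat a pose let the fingers close. It gives the time, the measured TCP pose, the force and the opening at its end, in the units of the state.
- arm.state(): the state, without advancing time (a new reading comes with each control period).
- vision.read_camera(name): name is "scene" or "top"; returns (picture, depth): 400x640x3 uint8, red, green, blue; 400x640 float32, m along the optical axis (not along the pixel's ray), 0 where there is no reading.
- vision.camera_info(name): a dict with "mtx" (3x3 intrinsics, pixels), "k1" (the pictures are not rectified: a ray, as slopes to the right and down, at radius r is drawn at 1 + k1 r^2 times it, then the intrinsics apply), "R" (3x3) and "t" (3): a world point X has camera coordinates R X + t. Camera axes: x right, y down, z forward; pixel columns grow to the right and rows downward; lengths in m; the calibration is good to about 2 mm. A picture is of the moment at which its call begins. camera_info takes no time and is no camera call.
- arm.sign_off(): hands the job in, once; it reports no verdict.
Trained networks look in the newest picture that a camera, given by its name, has taken for a name from the list of things; names that differ only in an ending like _2 or _b are one class to them, and where a whole thing is asked for, a point or a joint stands for the part that bears it (a point fixed in the world has none). Each returns a list of dicts, best first, with "score" (0 to 1); they miss things now and then, are a little off and sometimes report something else, mostly with a low value. They report only what shows in the picture. A call takes as long as a camera call. They do not tell look-alikes from the thing itself.
- nets.look_for(target, camera): "rect" ([left, top, right, bottom] in pixels, round what is visible of it).
- nets.pinpoint(target, camera): "centre" ([column, row] in pixels: a listed point, or the origin of a listed thing).
The state is a dict: "time": time; "joint_pos": joint angles; "joint_vel": joint speeds; "effort": joint torques, N m; "tcp_pos": TCP position; "eef_rot": TCP orientation; "force": force on the tool from outside, world axes, zero at the start; "wrist_torque": the same for the moment, N m; "finger_gap": finger opening in m.
Only numpy, scipy, OpenCV 4.12 (cv2) and the standard library are available. Lean on these libraries where they do the work, as an engineer would, in place of code of your own. Each camera call takes 0.05 s, during which the arm holds its last target.

TASK

The blue solvent tin has been knocked over on the workbench. Tip it back up so that it stands upright on its base about where it lies now, easing it down onto the bench rather than letting it drop, and leave the things around it undisturbed.

Things in the scene. Friction and masses are not known exactly. Their poses are not given: they have to be found in the camera images.
- tin: Blue-panelled rectangular metal tin, 150 mm wide (its y) x 84 deep (its x) x 180 tall (its z), 0.4 to 0.85 kg, weight evenly spread. Origin: centre of its underside; z runs from base to top. It lies on its broad -x face (+x face up, origin 42 mm above the bench), top end turned to the robot's right (-y), up to 45 degrees from there towards the robot. The body is too wide to grip.
- tin_handle (a point): Middle of the tin's handle grip, at (0, -22, 220) mm in the tin's frame. Fixed, stiff U handle: a round black bar, 12 mm diameter, 70 mm long, along the tin's y, 40 mm above the tin's top (34 mm free under it), on a 6 mm wire leg at each end (y = -62 and +18). While the tin lies, the bar is level, 42 mm above the bench, free space below and above.
- tin_edge (a point): Middle of the long base edge that touches the bench while the tin lies, at (-42, 0, 0) mm in the tin's frame. The tin tips up about this edge, which may creep a little on the bench; once tipped by more than about 65 degrees the tin would fall onto its base by itself. Standing, its base centre is 42 mm beyond this edge, away from where the top pointed.
- tin_cap (a point): Top centre of the tin's white screw cap, at (0, 50, 204) mm in the tin's frame; cap 34 mm diameter, 24 mm high, beside the handle.
- spare_tin: Full tin of the same size and shape with green panels, standing upright to the left (bystander). Origin: centre of its underside, z up.
- spray_yellow: Yellow aerosol can with black cap, 65 mm diameter, 197 mm tall, standing upright (bystander). Origin: centre of its underside, z up.
- spray_red: Red aerosol can with white cap, 65 mm diameter, 177 mm tall, standing upright (bystander). Origin: centre of its underside, z up.
- screw_jar: Glass jar of screws with dark lid, 74 mm diameter, 86 mm tall, standing upright (bystander). Origin: centre of its underside, z up.
- tape_measure: Grey tape measure with green disc, 66 x 34 x 62 mm, standing on its edge (bystander). Origin: centre of its underside, z up.
- screwdriver: Green-handled screwdriver, 200 mm long, lying on the bench (bystander). Origin: under its middle.
- wrench: Steel wrench, 180 mm long, lying on the bench (bystander). Origin: under its middle.
There are look-alikes about, which are no part of the job. Leave any red look-alike of the tin alone.

How it is judged:
By the outcome, as a careful person would: the job done as asked, in the order asked, and still so for the second after the job is handed in, with the robot touching nothing.
It also fails if it takes over 45 s, if anything falls off the work surface, if the arm or the gripper's body presses on something with over 40 N, if the wrist force passes 120 N, or if a joint passes its speed limit or range.

## Working session

There is one attempt and no reset: what is moved stays moved. The work goes in short steps, Python scripts to look and compute and a shell command to move; the robot and the scene stay as the last step left them, time stands still between calls to the robot, and variables do not carry over. Pictures are saved under pics/ and viewed, and the job is handed in when it is done.

```bash
mkdir -p pics; cat > h.py <<'E'
import numpy as np, cv2
from bench import arm, vision, nets
def ray(info,uv):
    K=np.array(info["mtx"]);k=info["k1"]
    d=cv2.undistortPoints(np.array([[uv]],float),K,np.array([k,0,0,0,0.]))[0,0]
    return d
def p3(info,uv,z):
    d=ray(info,uv);Xc=np.array([d[0]*z,d[1]*z,z])
    return np.array(info["R"]).T@(Xc-np.array(info["t"]))
def onplane(info,uv,h):
    R=np.array(info["R"]);t=np.array(info["t"]);d=ray(info,uv)
    c=-R.T@t;v=R.T@np.array([d[0],d[1],1]);return c+v*(h-c[2])/v[2]
def proj(info,X):
    c=np.array(info["R"])@np.array(X)+np.array(info["t"])
    K=np.array(info["mtx"]);a=c[:2]/c[2];a=a*(1+info["k1"]*(a@a))
    return K[:2,:2]@a+K[:2,2]
E
python3 - <<'E'
from h import *
np.set_printoptions(precision=3,suppress=True)
for n in ["scene","top"]:
    im,d=vision.read_camera(n);cv2.imwrite(f"pics/{n}0.png",im[:,:,::-1]);np.save(f"{n}0.npy",d)
    info=vision.camera_info(n)
    print(n,-np.array(info["R"]).T@np.array(info["t"]))
    for t in ["tin","tin_handle","tin_edge","tin_cap"]:
        for r in nets.pinpoint(t,n)[:4]:
            u=r["centre"];z=d[int(u[1]),int(u[0])]
            print(t,r["score"],np.array(u),p3(info,u,z),onplane(info,u,.042))
print(arm.state())
E
```

```text
scene [ 1.229 -0.491  1.087]
tin 0.95 [351.9 211.9] [ 0.613 -0.005  0.081] [0.589 0.014 0.042]
tin 0.57 [253.  178.7] [ 0.301 -0.177  0.055] [ 0.289 -0.173  0.042]
tin_handle 0.68 [186.7 185.7] [ 0.198 -0.366  0.048] [ 0.192 -0.366  0.042]
tin_handle 0.63 [278.  210.7] [ 0.423 -0.159  0.   ] [ 0.454 -0.172  0.042]
tin_edge 0.83 [254.5 186. ] [ 0.307 -0.179  0.027] [ 0.32  -0.184  0.042]
tin_edge 0.62 [350.3 217.7] [ 0.628 -0.022  0.082] [ 0.605 -0.003  0.042]
tin_cap 0.84 [287.  192.3] [ 0.369 -0.094 -0.003] [ 0.405 -0.11   0.042]
tin_cap 0.58 [193.  165.6] [ 0.068 -0.304 -0.004] [ 0.117 -0.312  0.042]
tin_cap 0.2 [277.9 211. ] [ 0.424 -0.16   0.001] [ 0.455 -0.173  0.042]
top [ 0.403 -0.012  1.264]
tin 0.76 [299.3 163. ] [ 0.599  0.017 -0.004] [0.592 0.016 0.042]
tin 0.61 [365.3 268.8] [ 0.277 -0.166  0.066] [ 0.275 -0.169  0.042]
tin 0.5 [339.9 220.6] [ 0.418 -0.097  0.06 ] [ 0.418 -0.099  0.042]
tin_handle 0.86 [427.5 299.4] [ 0.169 -0.365 -0.008] [ 0.178 -0.351  0.042]
tin_handle 0.66 [192.5 126.5] [0.705 0.327 0.073] [0.712 0.336 0.042]
tin_edge 0.61 [360.7 265.4] [ 0.281 -0.161 -0.001] [ 0.285 -0.156  0.042]
tin_cap 0.86 [341.5 217.9] [ 0.426 -0.103  0.054] [ 0.426 -0.104  0.042]
tin_cap 0.86 [418.7 319.6] [ 0.109 -0.334 -0.004] [ 0.12  -0.323  0.042]
{'time': 0.5, 'joint_pos': array([-1.44 ,  0.087,  1.371,  0.   ,  1.684, -0.103]), 'joint_vel': array([-0.   ,  0.001, -0.002,  0.   ,  0.   ,  0.002]), 'effort': array([ -0.001, -33.962, -30.227,   0.072,   0.024,  -0.   ]), 'tcp_pos': array([ 0.127, -0.535,  0.205]), 'eef_rot': array([0.993, 0.117, 0.   , 0.   ]), 'force': array([ 0.334, -0.938,  0.738]), 'wrist_torque': array([ 0.008, -0.021, -0.03 ]), 'finger_gap': 0.09424110687014173}
```

View pics/scene0.png

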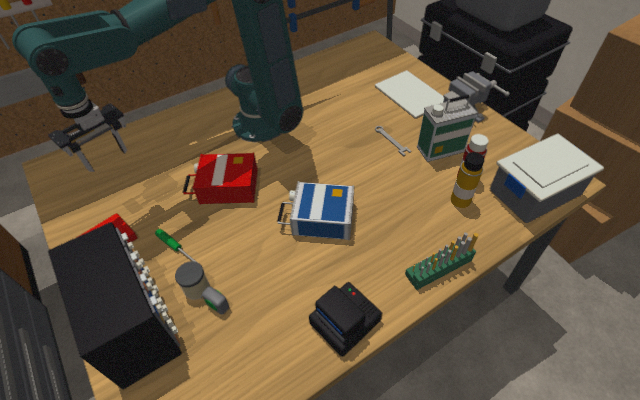

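View pics/top0.png

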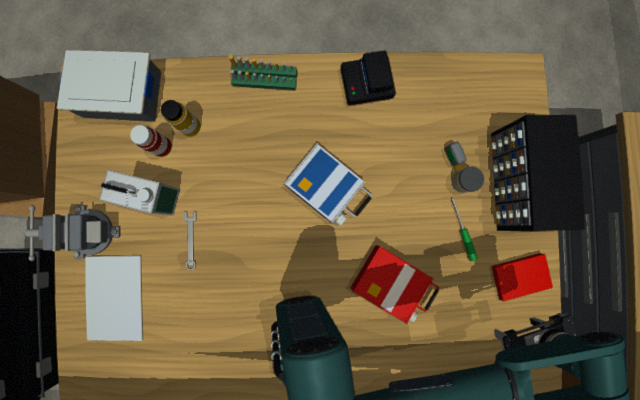

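Candidates for the tin are the blue-panelled one at scene (323,210) / top (327,182) and the red look-alike at scene (227,178) / top (396,284). The blue one fits the description: it has blue panels, lies on its broad face, and its top end points right and towards the robot. I'll confirm with an enlarged crop.

```bash
python3 - <<'E'
import cv2
a=cv2.imread("pics/top0.png")[130:235,270:390];b=cv2.imread("pics/scene0.png")[170:250,265:370]
cv2.imwrite("pics/crop0.png",cv2.resize(a,None,fx=5,fy=5,interpolation=cv2.INTER_CUBIC))
cv2.imwrite("pics/crop1.png",cv2.resize(b,None,fx=7,fy=7,interpolation=cv2.INTER_CUBIC))
E
```

```text
(no output)
```

View pics/crop0.png

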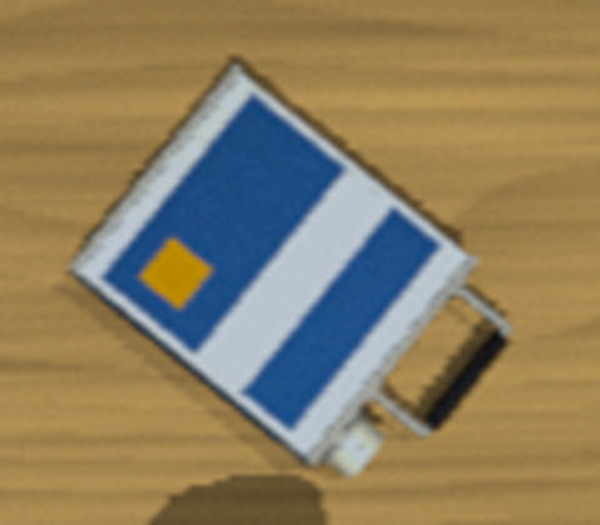

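View pics/crop1.png

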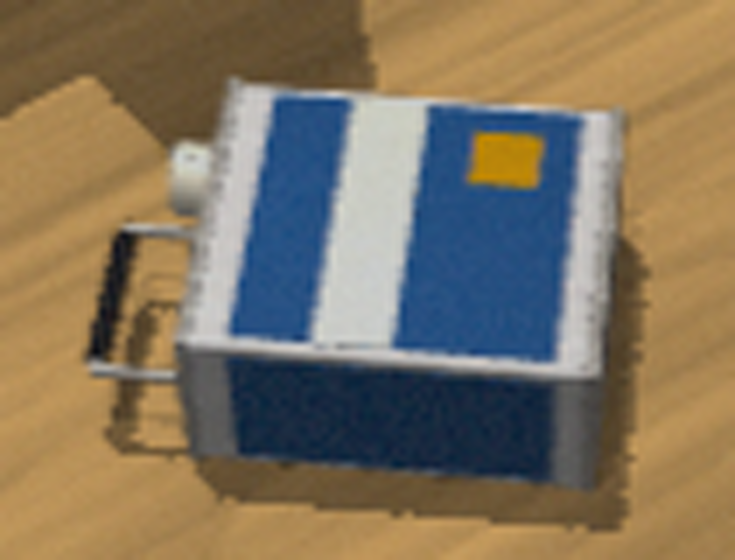

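The crops confirm it: blue panels, white cap near the robot side, black handle bar at scene (281,212) / top (364,205). Next I fit the pose to the corners.

```bash
cat > fit.py <<'E'
from h import *
from scipy.optimize import least_squares
np.set_printoptions(precision=4,suppress=True)
T={(42,75,0):None}
obs=[("top",(317.4,142),(42,-75,0)),("top",(284.6,184.4),(42,75,0)),("top",(364.6,182.4),(42,-75,180)),("top",(333,222.4),(42,75,180)),
("scene",(298.6,181.9),(42,75,180)),("scene",(353.6,186.4),(42,75,0)),("scene",(290.7,219.3),(42,-75,180)),("scene",(351.1,223.6),(42,-75,0)),
("scene",(293.6,235),(-42,-75,180)),("scene",(349.3,239.6),(-42,-75,0)),
("top",(370.6-.5,197.5),(0,-57,220)),("top",(357,213),(0,13,220)),("scene",(282.9,203.6),(0,13,220)),("scene",(278.6,221),(0,-57,220))]
I={n:vision.camera_info(n) for n in["top","scene"]}
def W(p,q):
    d=np.array([np.cos(p[2]),np.sin(p[2]),0]);x=np.array([0,0,1.]);y=np.cross(d,x)
    q=np.array(q)/1000
    return np.array([p[0],p[1],.042])+x*q[0]+y*q[1]+d*q[2]
if __name__=="__main__":
    f=lambda p:np.concatenate([proj(I[n],W(p,q))-u for n,u,q in obs])
    r=least_squares(f,[.49,.03,-2.3],loss="soft_l1");p=r.x
    print(p,np.degrees(p[2]));print(f(p).reshape(-1,2))
    for n in "top","scene":
        o=[a for a in obs if a[0]==n]
        print(n,least_squares(lambda p:np.concatenate([proj(I[m],W(p,q))-u for m,u,q in o]),p).x)
    print("handle",W(p,(0,-22,220)),"edge",W(p,(-42,0,0)),"cap",W(p,(0,50,204)))
    print(W(p,(0,-57,220)),W(p,(0,13,220)))
    from scipy.spatial.transform import Rotation as Ro
    print(Ro.from_quat(arm.state()["eef_rot"]).as_matrix())
E
python3 fit.py
```

```text
[ 0.589   0.0135 -2.274 ] -130.28937603107403
[[-1.1022 -0.2762]
 [-1.1635 -2.3008]
 [ 0.7343 -1.727 ]
 [-0.2669 -0.7759]
 [-1.5246 -0.8968]
 [ 0.1147 -1.4385]
 [-1.3781 -0.6739]
 [-0.867  -0.3116]
 [-1.9875 -0.0458]
 [ 0.2509 -0.0467]
 [ 0.1944 -2.1198]
 [-1.3291  0.846 ]
 [-0.3798 -0.0728]
 [-0.0714  0.2303]]
top [ 0.5857  0.0123 -2.2723]
scene [ 0.5919  0.0144 -2.2777]
handle [ 0.4635 -0.1685  0.042 ] edge [0.589  0.0135 0.    ] cap [ 0.4189 -0.1097  0.042 ]
[ 0.4902 -0.1911  0.042 ] [ 0.4368 -0.1459  0.042 ]
[[ 0.9728  0.2317  0.    ]
 [ 0.2317 -0.9728 -0.    ]
 [ 0.      0.     -1.    ]]
```

```bash
python3 -m jog '[0,0,0.14,27,30,0,40, 0,0,0.28,54,60,0,40, 0,0,0.42,81,90,0,40, 0,0,0.56,108,120,0,40, 0,0,0.7,135,150,0,40, 0,0,0.84,162,180,0,40, 0,0,0.98,189,210,0,40, 0,0,1.12,216,240,0,40]' 15
```

```text
time: 1.3
tcp_pos: [0.3443, -0.2937, 0.2058]
eef_rot: [0.778, 0.629, 0.0, 0.0]
force: [0.8, 0.3, 0.5]
finger_gap: 0.0402
```

```bash
python3 -m jog '[0,0,0.14,17,18,0,40, 0,0,0.28,34,36,0,40, 0,0,0.42,51,54,-10,40, 0,0,0.56,68,72,-20,40, 0,0,0.7,85,90,-30,40, 0,0,0.84,102,108,-50,40, 0,0,0.98,119,125,-70,40, 0,0,1.079,119,125,-85,40]' && python3 - <<'E'
from h import *
for n in ["scene","top"]:
    im,d=vision.read_camera(n);info=vision.camera_info(n)
    s=arm.state();u=proj(info,s["tcp_pos"]);print(n,u)
    a,b=np.round(u).astype(int);c=im[b-60:b+50,a-60:a+70,::-1]
    cv2.imwrite(f"pics/{n}1.png",cv2.resize(c,None,fx=5,fy=5,interpolation=cv2.INTER_CUBIC))
print(s["tcp_pos"],s["joint_pos"],s["eef_rot"])
E
```

```text
time: 2.1
tcp_pos: [0.4644, -0.1666, 0.1195]
eef_rot: [0.341, 0.94, 0.001, 0.0]
force: [-0.0, -0.5, 1.1]
finger_gap: 0.0399
scene [278.33875333 196.2613445 ]
top [366.0834347  203.68397819]
[ 0.46202063 -0.1673855   0.11814701] [-4.63401553e-01 -5.49496714e-03  1.64101439e+00  5.36176384e-04
  1.51080279e+00 -1.33212894e+00] [ 3.43884091e-01  9.39009089e-01  5.31044408e-04 -2.31986492e-03]
```

View pics/scene1.png

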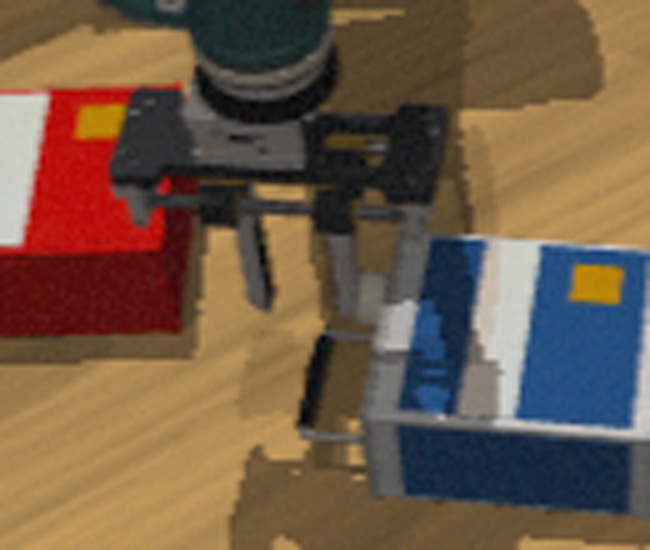

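View pics/top1.png

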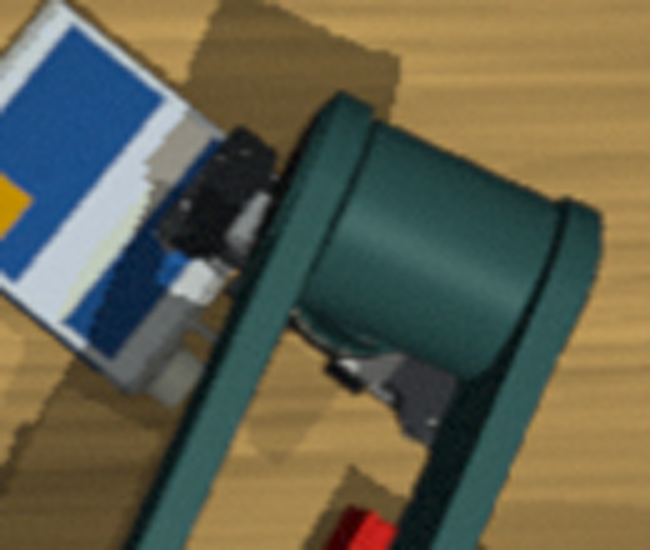

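The scene crop shows the fingers straddling the line above the bar, with the inner finger over the gap between bar and tin. The bar is at about (278,216) in the full picture. I'll narrow the opening to 34 mm so the clearances match, then go down.

```bash
python3 -m jog '[0,0,0,1,-1,-10,34, 0,0,0,1,-1,-30,34, 0,0,0,1,-1,-50,34, 0,0,0,1,-1,-65,34, 0,0,0,1,-1,-75,34, 0,0,0,1,-1,-85,34, 0,0,0,1,-1,-95,34, 0,0,0,1,-1,-95,34]' 15 && python3 - <<'E'
from h import *
n="scene"
im,d=vision.read_camera(n);info=vision.camera_info(n)
c=im[150:260,215:365,::-1]
cv2.imwrite("pics/scene2.png",cv2.resize(c,None,fx=5,fy=5,interpolation=cv2.INTER_CUBIC))
E
```

```text
time: 3.0
tcp_pos: [0.4621, -0.1681, 0.0218]
eef_rot: [0.344, 0.939, 0.001, -0.004]
force: [-0.6, 0.2, -0.8]
finger_gap: 0.0343
```

View pics/scene2.png

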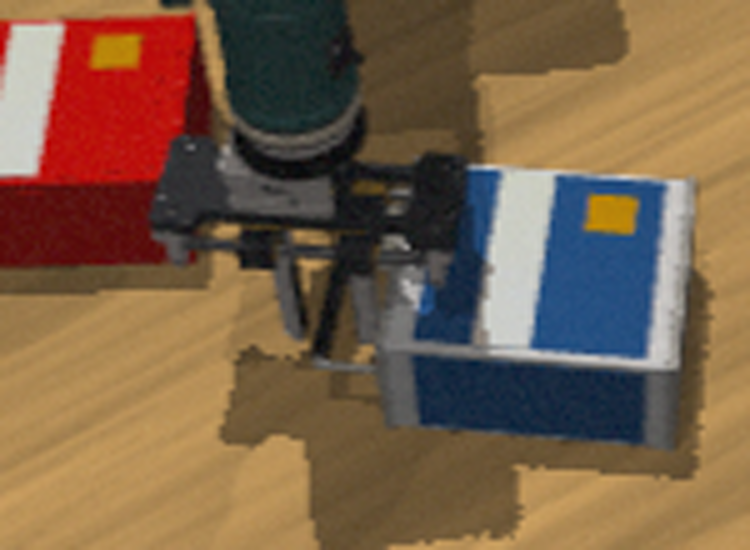

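The bar sits between the fingers (full picture about (281,213)), with nothing touching. Closing on it.

```bash
python3 -m jog '[0,0,0,0,0,0,25, 0,0,0,0,0,0,18, 0,0,0,0,0,0,10, 0,0,0,0,0,0,8, 0,0,0,0,0,0,8, 0,0,0,0,0,0,8]' 15; python3 -c "
import numpy as np
# relative arc: along -d, z
a,h=220,42
for t in range(0,95,5):
    r=np.radians(t);b=220-(a*np.cos(r)-h*np.sin(r));print(t,'dx %.0f dy %.0f dz %.0f'%(b*.647,b*.763,h*np.cos(r)+a*np.sin(r)-h))"
```

```text
time: 3.65
tcp_pos: [0.4628, -0.1689, 0.0233]
eef_rot: [0.344, 0.939, 0.0, -0.002]
force: [-1.9, -1.9, 3.2]
finger_gap: 0.0115
0 dx 0 dy 0 dz 0
5 dx 3 dy 3 dz 19
10 dx 7 dy 8 dz 38
15 dx 12 dy 14 dz 56
20 dx 18 dy 21 dz 73
25 dx 25 dy 29 dz 89
30 dx 33 dy 39 dz 104
35 dx 41 dy 49 dz 119
40 dx 51 dy 60 dz 132
45 dx 61 dy 72 dz 143
50 dx 72 dy 85 dz 154
55 dx 83 dy 98 dz 162
60 dx 95 dy 112 dz 170
65 dx 107 dy 126 dz 175
70 dx 119 dy 141 dz 179
75 dx 132 dy 155 dz 181
80 dx 144 dy 170 dz 182
85 dx 157 dy 185 dz 181
90 dx 170 dy 200 dz 178
```

```bash
python3 -m jog '[0,0,0,1,1,7,8, 0,0,0,3,3,19,8, 0,0,0,5,5,28,8, 0,0,0,7,8,38,8, 0,0,0,9,11,47,8, 0,0,0,12,14,56,8, 0,0,0,15,17,65,8, 0,0,0,18,21,73,8]' 15
```

```text
time: 4.45
tcp_pos: [0.481, -0.1481, 0.0973]
eef_rot: [0.344, 0.939, -0.001, -0.002]
force: [-2.2, -3.0, -1.2]
finger_gap: 0.0114
```

```bash
python3 - <<'E'
from h import *
n="scene"
im,d=vision.read_camera(n)
c=im[120:260,215:385,::-1]
cv2.imwrite("pics/scene3.png",cv2.resize(c,None,fx=4,fy=4,interpolation=cv2.INTER_CUBIC))
E
```

```text
(no output)
```

View pics/scene3.png

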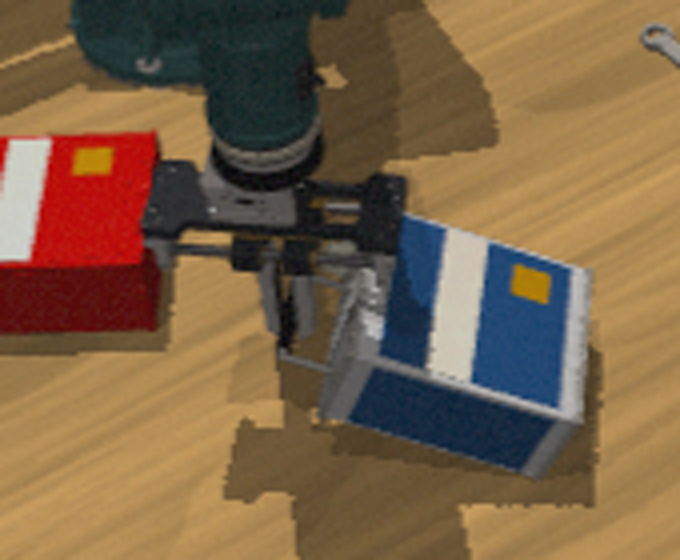

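The tin is tipping up in the grip. The bar is held at about (286,200), the base edge is still on the bench at about (350,237), and the gripper body is clear. Continuing along the arc, 20° to 45°.

```bash
python3 -m jog '[0,0,0,4,5,9,8, 0,0,0,7,8,16,8, 0,0,0,11,13,24,8, 0,0,0,15,18,31,8, 0,0,0,20,24,40,8, 0,0,0,26,31,50,8, 0,0,0,33,39,59,8, 0,0,0,43,51,70,8]' 15
```

```text
time: 5.3
tcp_pos: [0.5255, -0.0973, 0.1708]
eef_rot: [0.344, 0.939, -0.001, -0.0]
force: [-3.6, -4.9, 6.4]
finger_gap: 0.0115
```

```bash
python3 -m jog '[0,0,0,5,6,5,8, 0,0,0,11,13,11,8, 0,0,0,16,19,15,8, 0,0,0,22,26,19,8, 0,0,0,28,33,23,8, 0,0,0,34,40,27,8, 0,0,0,40,47,30,8, 0,0,0,46,54,32,8]' 15; python3 - <<'E'
from h import *
n="scene"
im,d=vision.read_camera(n)
c=im[100:260,215:385,::-1]
cv2.imwrite("pics/scene4.png",cv2.resize(c,None,fx=3.5,fy=3.5,interpolation=cv2.INTER_CUBIC))
E
```

```text
time: 6.1
tcp_pos: [0.5722, -0.0424, 0.203]
eef_rot: [0.344, 0.939, -0.001, -0.0]
force: [-1.1, -1.5, 3.1]
finger_gap: 0.0112
```

View pics/scene4.png

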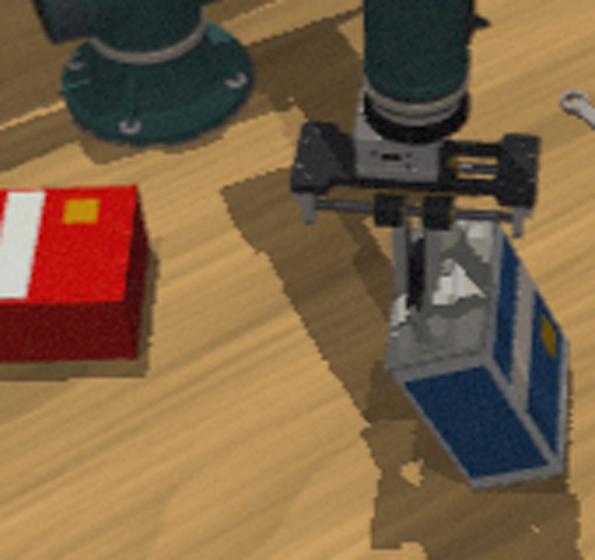

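About 65° tipped, edge on the bench, neighbours clear. Continuing slowly to about 85°.

```bash
python3 -m jog '[0,0,0,6,7,1,8, 0,0,0,12,14,2,8, 0,0,0,18,22,2,8, 0,0,0,24,29,3,8, 0,0,0,30,36,3,8, 0,0,0,36,42,3,8, 0,0,0,41,48,2,8, 0,0,0,46,54,1,8]' 15; python3 - <<'E'
from h import *
n="scene"
im,d=vision.read_camera(n)
c=im[70:260,235:405,::-1]
cv2.imwrite("pics/scene5.png",cv2.resize(c,None,fx=3,fy=3,interpolation=cv2.INTER_CUBIC))
print(arm.state()["force"],arm.state()["tcp_pos"],arm.state()["wrist_torque"])
E
```

```text
time: 6.95
tcp_pos: [0.6207, 0.0145, 0.2064]
eef_rot: [0.343, 0.939, 0.002, 0.002]
force: [-0.3, 1.1, 7.2]
finger_gap: 0.0119
[0.93995324 2.17728419 7.49324026] [0.62148739 0.01558563 0.2062154 ] [ 0.33461998 -0.26659037 -0.02828234]
```

View pics/scene5.png

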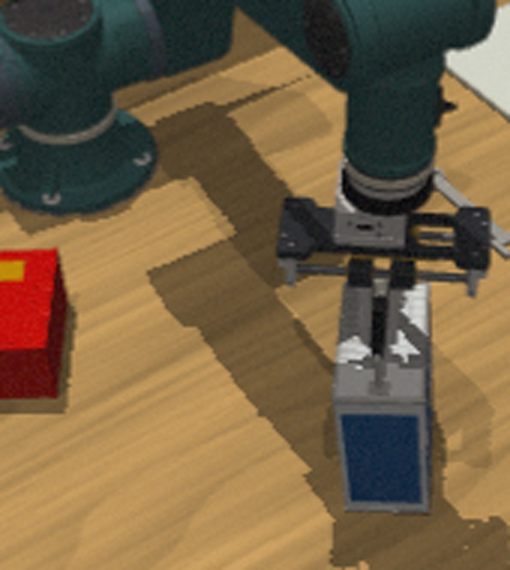

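```bash
python3 -m jog '[0,0,0,2,3,0,8, 0,0,0,5,6,0,8, 0,0,0,8,9,-1,8, 0,0,0,10,12,-2,8, 0,0,0,12,14,-3,8, 0,0,0,12,14,-3,8]' 15; python3 - <<'E'
from h import *
np.set_printoptions(precision=4,suppress=True)
for n in ["scene","top"]:
    im,d=vision.read_camera(n);info=vision.camera_info(n);np.save(n+"6.npy",d)
    cv2.imwrite(f"pics/{n}6f.png",im[:,:,::-1])
im=cv2.imread("pics/scene6f.png")[130:260,300:430]
cv2.imwrite("pics/scene6.png",cv2.resize(im,None,fx=4.5,fy=4.5,interpolation=cv2.INTER_CUBIC))
s=arm.state();print(s["force"],s["tcp_pos"],s["wrist_torque"])
E
```

```text
time: 7.6
tcp_pos: [0.6337, 0.0302, 0.2033]
eef_rot: [0.343, 0.939, 0.003, 0.003]
force: [1.4, 1.5, 0.7]
finger_gap: 0.0111
[0.8592 1.7561 2.4615] [0.6335 0.0299 0.2034] [ 0.1645 -0.2227 -0.0539]
```

View pics/scene6.png

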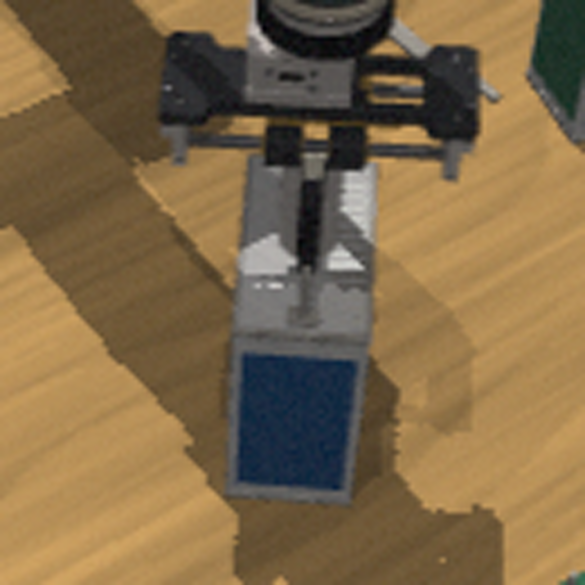

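```bash
cat > fit2.py <<'E'
from h import *
from scipy.optimize import least_squares
np.set_printoptions(precision=4,suppress=True)
I=vision.camera_info("scene")
def W2(p,q):
    x,y,yaw,th,h=p; d=np.array([np.cos(yaw),np.sin(yaw),0]);up=np.array([0,0,1.])
    c,s=np.cos(th),np.sin(th);tz=c*d+s*up;tx=-s*d+c*up;ty=np.cross(d,up)
    return np.array([x,y,h])+tx*(q[0]+42)/1e3+ty*q[1]/1e3+tz*q[2]/1e3
def run(o,h=0):
    # tip point pivot edge at -x; h is edge height
    f=lambda p:np.concatenate([proj(I,W2([*p,h],q))-u for u,q in o])
    r=least_squares(f,[.6,.02,-2.27,1.5]);return r
E
python3 - <<'E'
from fit2 import *
o=[((352.2,205.6),(-42,-75,180)),((382.2,204.4),(42,-75,180)),((377.8,241.6),(42,-75,0)),((351.1,239.3),(-42,-75,0))]
for h in (0,.003):
    r=run(o,h);print(r.x,np.degrees(r.x[2:]),r.fun,"bar",W2([*r.x,h],(0,-22,220)))
E
```

```text
[ 0.5919  0.0091 -2.2045  1.5631] [-126.3063   89.5594] [-0.3763 -1.5985  0.4366  0.044   0.3853 -0.1166 -0.4589  1.6916] bar [0.6335 0.0285 0.2203]
[ 0.5936  0.0075 -2.2042  1.5631] [-126.2915   89.56  ] [-0.4214 -1.6522  0.4901 -0.0145  0.4198 -0.0627 -0.5033  1.7496] bar [0.6352 0.027  0.2233]
```

The fit puts the tin within about 1° of upright, edge near (0.592, 0.009). Easing down a touch to confirm bench contact before releasing.

```bash
python3 -m jog '[0,0,0,0,0,-1,8, 0,0,0,0,0,-1,8, 0,0,0,0,0,-2,8, 0,0,0,0,0,-2,8]' 8
```

```text
time: 8.1
tcp_pos: [0.634, 0.0303, 0.2031]
eef_rot: [0.342, 0.94, 0.004, 0.004]
force: [-0.1, 2.2, 6.5]
finger_gap: 0.0117
```

The tool stopped and the upward force rose to 6.5 N, so the base is seated. Releasing gently.

```bash
python3 -m jog '[0,0,0,0,0,1,11, 0,0,0,0,0,1,12, 0,0,0,0,0,1,13, 0,0,0,0,0,1,14, 0,0,0,0,0,1,16, 0,0,0,0,0,1,18, 0,0,0,0,0,1,24, 0,0,0,0,0,1,30]' 5; python3 - <<'E'
from h import *
im,d=vision.read_camera("scene")
cv2.imwrite("pics/scene7.png",cv2.resize(im[120:260,290:440,::-1],None,fx=4,fy=4,interpolation=cv2.INTER_CUBIC))
E
```

```text
time: 8.9
tcp_pos: [0.6339, 0.0303, 0.2041]
eef_rot: [0.343, 0.939, 0.004, 0.004]
force: [0.1, 0.3, 0.3]
finger_gap: 0.0289
```

View pics/scene7.png

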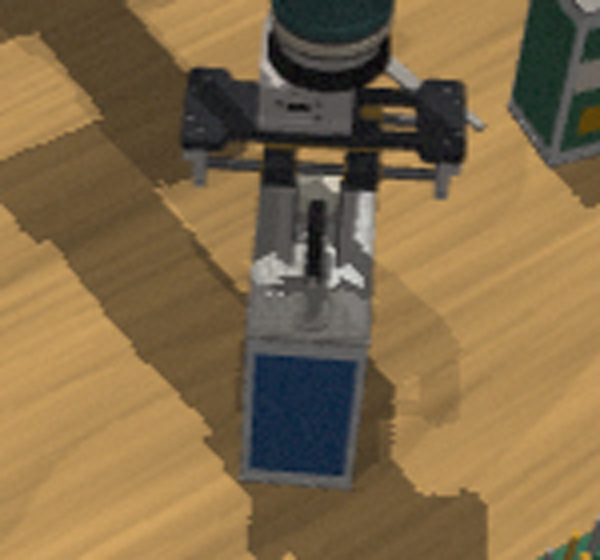

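The fingers are clear of the bar on both sides (bar at about (368,180)), force is near zero, and the tin stands. Withdrawing straight up, slowly at first.

```bash
python3 -m jog '[0,0,0,0,0,5,30, 0,0,0,0,0,12,30, 0,0,0,0,0,22,30, 0,0,0,0,0,35,30, 0,0,0,0,0,55,30, 0,0,0,0,0,80,30, 0,0,0,0,0,100,30, 0,0,0,-20,-20,110,30]'; python3 -m jog '[0,0,0,-40,-30,0,30, 0,0,0,-80,-60,0,30, 0,0,0,-120,-90,0,30, 0,0,0,-160,-120,0,30, 0,0,0,-190,-150,0,30, 0,0,0,-200,-180,0,30, 0,0,0,-210,-210,0,30, 0,0,0,-210,-210,0,30]'; python3 - <<'E'
from h import *
for n in ["scene","top"]:
    im,d=vision.read_camera(n)
    cv2.imwrite(f"pics/{n}8.png",im[:,:,::-1]);np.save(n+"8.npy",d)
E
```

```text
time: 9.75
tcp_pos: [0.6155, 0.0117, 0.3168]
eef_rot: [0.341, 0.94, 0.005, 0.006]
force: [-0.7, -1.1, 0.4]
finger_gap: 0.0302
time: 10.55
tcp_pos: [0.4044, -0.201, 0.3182]
eef_rot: [0.344, 0.939, 0.004, 0.007]
force: [0.1, 1.2, -0.4]
finger_gap: 0.0299
```

View pics/scene8.png

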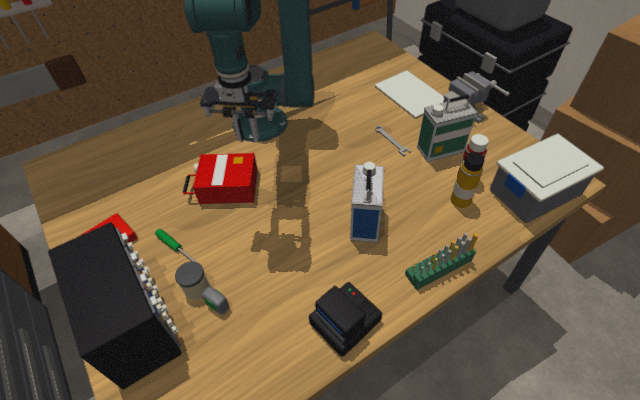

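View pics/top8.png

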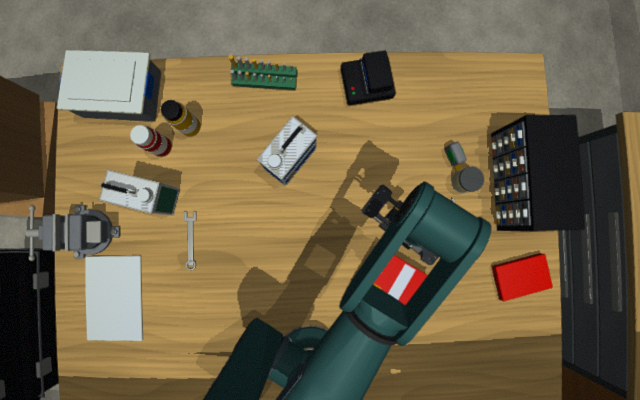

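The tin stands upright at scene (367,203) / top (288,150), and every neighbour is where it was. I'll do a quick numerical check, then hand in.

```bash
python3 - <<'E'
from h import *
np.set_printoptions(precision=4,suppress=True)
I=vision.camera_info("top");d=np.load("top8.npy")
P=np.array([p3(I,(u,v),d[v,u]) for v in range(112,190) for u in range(250,325) if d[v,u]>0])
Q=P[(abs(P[:,2]-.18)<.012)]
A=np.c_[Q[:,:2],np.ones(len(Q))];c=np.linalg.lstsq(A,Q[:,2],rcond=None)[0]
print(len(Q),"tilt deg",np.degrees(np.hypot(*c[:2])),"z",Q[:,2].mean(),"centre",(Q[:,:2].min(0)+Q[:,:2].max(0))/2)
# bystanders: image diff
for n,bx in [("scene",dict(spare=(412,95,480,162),sprays=(448,133,490,210),jar=(170,258,232,315),wrench=(372,122,412,158))),("top",dict(driver=(446,195,482,265),jar=(440,135,487,195),wrench=(180,205,202,272)))]:
    a=cv2.imread(f"pics/{n}0.png",0).astype(int);b=cv2.imread(f"pics/{n}8.png",0).astype(int)
    for k,(x0,y0,x1,y1) in bx.items():
        (s,r)=cv2.phaseCorrelate(a[y0:y1,x0:x1].astype(float),b[y0:y1,x0:x1].astype(float));print(n,k,np.array(s),round(r,2))
E
python3 -c "
from bench import arm
print(arm.state()['force'],arm.state()['joint_vel']);print(arm.sign_off())"
```

```text
1572 tilt deg 0.2875237230282471 z 0.17879463214169322 centre [0.6141 0.0445]
scene spare [-0.0292  0.0176] 1.0
scene sprays [0.4536 0.0005] 1.0
scene jar [-0.0385 -0.0137] 1.0
scene wrench [0.0169 0.0186] 1.04
top driver [8.2902 0.0978] 0.06
top jar [ 0.0001 -0.0133] 0.98
top wrench [-0.0006  0.0041] 1.0
[ 0.34337106  0.53358881 -0.3891996 ] [ 0.03329749  0.00222926  0.00486104  0.00301991 -0.00059907 -0.00012413]
the job is handed in; nothing more can be done
None
```

The blue tin is standing upright on its base about where it lay, and I have handed the job in at about 10.7 s. I gripped its handle bar lightly, tipped it about its base edge, pressed it down until the base met the bench (6.5 N), then released it and drew the arm clear.

**Tin:** in the last check its top face was 0.3° from level at z ≈ 0.179 m. Its centre was at (0.614, 0.045), within about 2 mm of the predicted (0.616, 0.046). The force on the tool after withdrawing was about zero.

**Bystanders:** comparing pictures from before and after:
- **Unmoved:** the spare tin, jar and wrench shifted under 0.05 px.
- **Spray cans:** these read 0.45 px, which I did not follow up. They look unmoved in both pictures, and the arm never came near them.
- **Screwdriver:** the numerical check failed (correlation only 0.06) because the arm hid part of it in the top picture. In the scene picture it lies where it did before.
- **Tape measure:** I did not measure it on its own. It falls inside the jar's crop, which did not shift.
- **Red look-alike:** this was checked by eye only. It was not touched.

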